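# Rig the filter pan of the benchtop oil filter

### The arm

A 6-joint arm with a two-finger parallel gripper is mounted at the origin on a cart in front of the work surface, level with it; the furniture and walls round the work are solid. World frame = base frame: x ahead of the robot, y to its left, z up, the work surface at z = 0. Lengths are in mm, angles in rad, forces in N, time in s.
With the tool pointing down it reaches from about 275 to 1000 mm from the base axis. Payload 8.4 kg.
Tool frame: the origin (TCP) lies at the centre of the arm's flange, where the gripper is bolted on; the fingertips stand 173 mm ahead of it and the grasp point (between the pads) lies 155 mm ahead of it (tcp_to_tips is the distance from the TCP to the fingertips, in mm); z points along the fingers, x is the direction in which the jaws open and shut, and the axes are right-handed (so a half turn about z gives the same grasp; the last joint's range is limited). The gripper opens to 85 mm and grips with 20 to 120 N. Pads are 22 mm wide; open, the fingers measure 114 mm over their backs; the gripper's body (76 mm by 85 mm) begins 54 mm behind the grasp point. The pads swing forward as they close: fully open they stand 13 mm farther back than shut.
Start: joints at [1.262, 0.353, 1.633, -0, 1.155, -0.002], TCP at [188.755, 595.82, 404.681] pointing down, gripper open.
Joint ranges: [-2.63, 2.63], [-0.92, 2.1], [0.06, 2.66], [-1.3, 4.44], [0, 2.69], [-3.02, 3.02]. Speed limits (rad/s): [2.22, 2.22, 2.79, 3.14, 3.14, 3.14].

### API

Orientations are given as [roll, pitch, yaw] about the fixed x, y, z axes, in that order (R = Rz(yaw) Ry(pitch) Rx(roll)).
In Python, from rig import sense, grab_frame, camera_info, sign_off, tcp_to_tips gives the robot as it stands.
- The arm moves only by the shell command python3 -m creep 'ROWS' [FORCE]. ROWS is text: rows parted by semicolons, each of 5 numbers parted by spaces: the opening in per cent of the stroke, from 0 (shut) to 100 (fully open), then the shift along the tool's x, y, z in cm, then the turn about the tool's z in degrees. In form: fingers tx ty tz roll; .... A call has 1 to 20 rows; each row is the pose to reach, as a shift and turn from the pose measured when the call began, along the tool's axes at that moment; what a row does not reach only later rows make up. A row lasts 1/10 s, in which the tool goes at most 50 mm and 8.59 degrees, less where a joint would pass 70% of its speed; a pose out of reach is approached as far as the arm can. A call with a gripper value outside its range is refused whole. The fingers move at their own pace and stop on an object; FORCE is the grip in N (left out, the last holds). Time passes only in rows, so rows that repeat a pose let the fingers close. It gives the time, the measured TCP pose, the force and the opening at its end, in the units of the state.
- sense(): the state, without advancing time (a new reading comes with each control period).
- grab_frame(name): name is "side" or "top"; returns (picture, depth): 480x640x3 uint8, blue, green, red; 480x640 float32, mm along the optical axis (not along the pixel's ray), 0 where there is no reading.
- camera_info(name): a dict with "vertical_fov" (degrees; the focal length in pixels is half the picture's height over the tangent of half this angle, whatever the lens; pixels are square), "cx", "cy" (the principal point, pixels), "world_to_cam" (4x4, takes a point from world to camera coordinates). Camera axes: x right, y down, z forward; pixel columns grow to the right and rows downward; lengths in mm; the calibration is good to about 2 mm. A picture is of the moment at which its call begins. camera_info takes no time and is no camera call.
- sign_off(): hands the job in, once; it reports no verdict.
The state is a dict: "clock": time; "qpos": joint angles; "qvel": joint speeds; "joint_efforts": joint torques, N m; "eef_pos": TCP position; "tcp_rot": TCP orientation; "contact_force": force on the tool from outside, world axes, zero at the start; "wrist_torque": the same for the moment, N m; "opening": opening from 0.0 (shut) to 1.0 (fully open).
Only numpy, scipy, OpenCV 4.12 (cv2) and the standard library are available. Lean on these libraries where they do the work, as an engineer would, in place of code of your own. Each camera call takes 0.05 s, during which the arm holds its last target.

### The job

Get the oil filter on the worktop ready for tonight: take whatever stands in front of its pan out of the way and stand it upright somewhere clear on the worktop, then pull the pan out all the way to its stop. Thread the round strainer plate down the standpipe in the pan until it lies flat on the pan floor, then the hold-down ring over the strainer's sleeve until it lies flat on the plate, and push the pan fully shut. Do not let the pan push anything along, and leave the other things on the worktop where they stand.

Things in the scene. Friction and masses are not known exactly. Their poses are not given: they have to be found in the camera images.
- filter_box: fixed low steel cabinet of the oil filter, 220 deep x 200 wide x 108 mm high, with a pump (to 190 mm high) on the rear half of its top; plain bottles to 226 mm high stand along the back on both sides of it. Origin on the worktop; its own -x is the front, which faces the robot; the open front edge of the cabinet is 100 mm before the origin, the rear 120 mm behind it. The opening in the front is 94 mm high at its upper edge
- filter_pan (a joint): slide of the filter pan, m: 0 shut, 0.17 at its stop fully out; it moves along the cabinet's -x. Light friction of about 2 N; stays where it is left. It may start a little ajar. The pan is 170 mm wide, floor top at 18 mm over the worktop, side walls up to 50 mm over the worktop; its front panel is 12 thick x 196 wide, from 12 to 96 mm over the worktop, and when shut lies against the cabinet's front edge
- pan_handle (a point): middle of the handle's grip bar on the pan's front panel (moves with the pan; axes as the cabinet's; 157 mm before the cabinet's origin when shut): a round bar of 11 mm diameter, level, along the cabinet's y, 92 mm clear length between its bent ends, 45 mm out from the panel's outer face and 78 mm over the worktop; open above and below
- post_foot (a point): foot of the standpipe, on the top of the pan floor, moves with the pan: an upright post 16 mm in diameter and 58 mm high with a tapered tip, 80 mm behind the inner side of the panel; with the pan at its stop it stands 90 mm before the cabinet's front edge
- strainer: steel strainer plate: round perforated disc 130 mm in diameter, its top 10 mm over its underside, with an upright sleeve in the middle, 34 mm outside diameter, 22 mm bore right through, to 42 mm over the underside. Origin at the centre of the underside, z up along the sleeve. Seated when the underside is on the pan floor; 0.28 kg
- hold_down_ring: plain heavy metal ring, 60 mm outside diameter, 42 mm bore right through, 40 mm high, about 0.4 kg. Origin at the centre of the underside, z up. Seated when its underside is on the strainer's plate, round the sleeve
- tin_1: closed food tin, upright, 57 mm diameter x 72 mm high; origin at the centre of the underside. May be the one in the pan's way
- jar_1: upright jar with a screw lid, 69 (x) x 64 (y) x 110 mm high, body 62 mm across its y; origin at the underside, within 3 mm of the centre. May be the one in the pan's way
- chip_box_0: closed card meal box, 133 (x) x 64 (y) x 60 mm high; origin at the centre of the underside. May be the one in the pan's way
- salt_dredger: bystander: metal shaker, 68 mm diameter x 115 mm high; origin at the centre of the underside
- sauce_tub_0: bystander: lidded dip tub, 66 (x) x 73 (y) x 37 mm high; origin near the centre of the underside
- sauce_tub_1: bystander: lidded dip tub, 66 (x) x 73 (y) x 37 mm high; origin near the centre of the underside
- grill_brush: bystander: brush lying flat, 28 (x) x 220 (y) x 38 mm high; origin at the centre of the underside
Mind the look-alikes: they are no part of the job. There is more than one size of the strainer; the job needs the largest. Leave any green look-alike of the hold_down_ring alone.

How it is judged:
By the outcome, as a careful person would: the job done as asked, in the order asked, and still so for the second after the job is handed in, with the robot touching nothing.
It also fails if it takes over 72 s, if anything falls off the work surface, if the arm or the gripper's body presses on something with over 40 N, if the wrist force passes 120 N, or if a joint passes its speed limit or range.

## Working session

There is one attempt and no reset: what is moved stays moved. The work goes in short steps, Python scripts to look and compute and a shell command to move; the robot and the scene stay as the last step left them, time stands still between calls to the robot, and variables do not carry over. Pictures are saved under pics/ and viewed, and the job is handed in when it is done.

```bash
ls; mkdir -p pics
cat > h.py <<'E'
import numpy as np, cv2
from rig import sense, grab_frame, camera_info, sign_off, tcp_to_tips
def cam(n):
    c=camera_info(n); f=240/np.tan(np.radians(c["vertical_fov"])/2); return f,c["cx"],c["cy"],np.array(c["world_to_cam"])
def cloud(n,d):
    f,cx,cy,T=cam(n); v,u=np.mgrid[0:480,0:640]
    P=np.stack([(u-cx)/f*d,(v-cy)/f*d,d,np.ones_like(d)],-1)
    return (P@np.linalg.inv(T).T)[...,:3]
def proj(n,p):
    f,cx,cy,T=cam(n); q=T@np.append(p,1); return q[0]/q[2]*f+cx,q[1]/q[2]*f+cy
E
python3 - <<'E'
from h import *
print(sense(), tcp_to_tips)
for n in("side","top"):
    print(camera_info(n))
    p,d=grab_frame(n); cv2.imwrite(f"pics/{n}0.png",p); np.savez(f"{n}0.npz",p=p,d=d)
E
```

```text
pics
{'clock': 0.0, 'qpos': array([ 1.26155787e+00,  3.53629347e-01,  1.63419984e+00, -8.08477103e-06,
        1.15520125e+00, -2.42236072e-03]), 'qvel': array([ 0.00049779, -0.00054793,  0.00188239,  0.00055687,  0.00160487,
        0.00119925]), 'joint_efforts': array([ 2.19814472e-03, -6.05229163e+01, -3.42087436e+01,  3.25415467e-04,
        8.73814017e-03,  5.06754941e-05]), 'eef_pos': array([188.69936962, 595.55519525, 403.94513836]), 'tcp_rot': array([3.14158874e+00, 1.43779461e-03, 1.26398350e+00]), 'contact_force': array([-0.02259876, -0.94083148,  0.20642004]), 'wrist_torque': array([-0.02905931,  0.04382682,  0.01217936]), 'opening': 1.001683995917357} 173.4
{'vertical_fov': 49.87348525087343, 'cx': 322.71838517012185, 'cy': 239.33171994242142, 'world_to_cam': array([[ 8.86827205e-01, -4.61845509e-01, -1.53699249e-02,
        -5.32386280e+02],
       [-2.95382270e-01, -5.40981508e-01, -7.87456870e-01,
         2.37299839e+02],
       [ 3.55368574e-01,  7.02878178e-01, -6.16178094e-01,
         1.37798142e+03],
       [ 0.00000000e+00,  0.00000000e+00,  0.00000000e+00,
         1.00000000e+00]])}
{'vertical_fov': 43.925576875316565, 'cx': 326.7550468316476, 'cy': 234.1475086846554, 'world_to_cam': array([[ 2.26505045e-01, -9.73895248e-01, -1.49502905e-02,
        -1.73070846e+02],
       [-7.61467085e-01, -1.67486584e-01, -6.26191761e-01,
         4.95513262e+02],
       [ 6.07341207e-01,  1.53219748e-01, -7.79525732e-01,
         1.78462705e+03],
       [ 0.00000000e+00,  0.00000000e+00,  0.00000000e+00,
         1.00000000e+00]])}
```

View pics/side0.png

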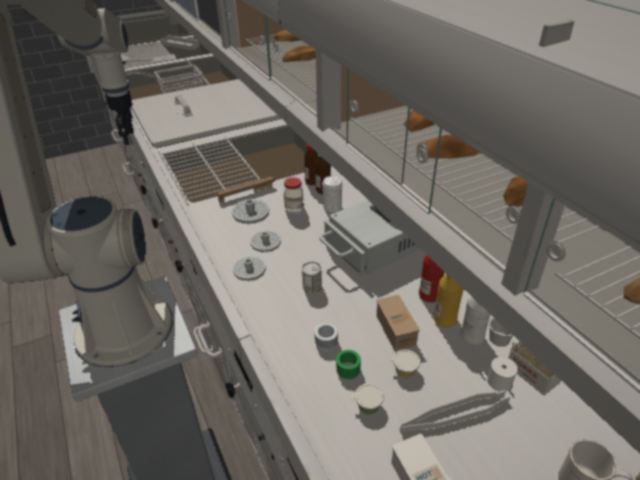

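View pics/top0.png

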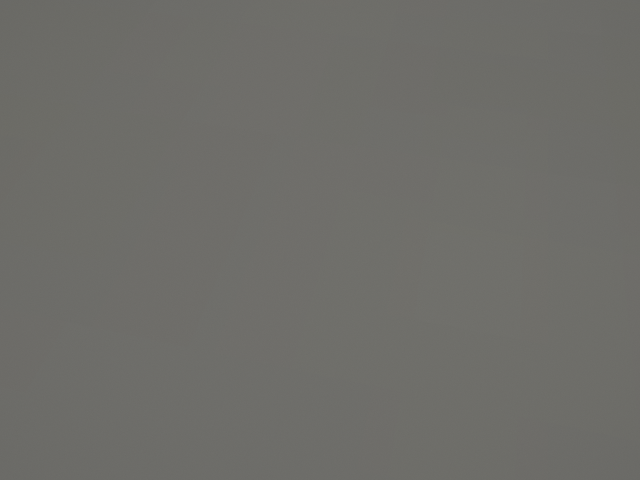

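The side view shows the filter at (370,235), a tin at (312,277) before the handle, three strainers on the left, the grey ring at (327,333) and the green one at (348,362). The top view is blank grey, so I'll check its depth.

Run:
```python
from h import *
z=np.load("top0.npz");d=z["d"];print((d>0).mean(),d[d>0].min() if (d>0).any() else 0,np.percentile(d,[5,50,95]), z["p"].std((0,1)))
z=np.load("side0.npz");p,d=z["p"],z["d"];print((d>0).mean())
P=cloud("side",d)
for u,v in[(312,266),(293,183),(251,211),(266,240),(249,268),(327,328),(348,357),(397,302),(345,275),(375,215),(440,460),(250,320),(367,400)]:
    print(u,v,P[v,u].round(0))
c=cv2.resize(p[160:400,180:500],None,fx=2.5,fy=2.5,interpolation=cv2.INTER_CUBIC);cv2.imwrite("pics/side0c.png",np.clip(c*1.3,0,255))
# shadow top view heightmap from side
```

```text
0.996171875 87.088715 [ 92.08390465 118.79317856 167.25682373] [1.22592212 1.24108568 1.29474316]
0.9854524739583334
312 266 [523. -85.  68.]
293 183 [636. 281. 110.]
251 211 [495. 334.  10.]
266 240 [477. 154.  14.]
249 268 [381.  57.  11.]
327 328 [ 468. -280.   28.]
348 357 [ 472. -381.   20.]
397 302 [ 658. -314.   61.]
345 275 [626. -94.  -4.]
375 215 [780.  -6. 108.]
440 460 [ 516. -691.   -1.]
250 320 [ 310. -133.   -0.]
367 400 [ 443. -516.   35.][ WARN:0@0.509] global loadsave.cpp:1063 imwrite_ Unsupported depth image for selected encoder is fallbacked to CV_8U.
```

View pics/side0c.png

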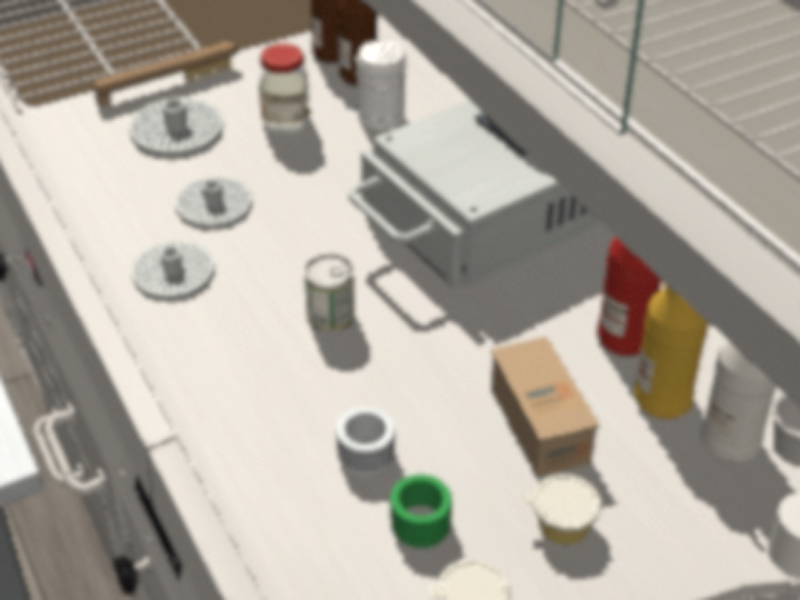

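```bash
cat > fit.py <<'E'
from h import *
from scipy.optimize import least_squares
def circ(Q,r):
    # Q: edge points xy known radius -> center, robust
    f=lambda c:np.hypot(Q[:,0]-c[0],Q[:,1]-c[1])-r
    s=least_squares(f,Q.mean(0),loss="soft_l1",f_scale=1.0); return s.x,np.abs(s.fun).mean()
E
python3 - <<'E'
from fit import *
z=np.load("side0.npz");p,d=z["p"],z["d"];P=cloud("side",d)
# orthographic height map, 1px=1.25mm; x range 250..1000, y -650..450
H=np.full((600,800),-50.);X,Y,Z=P[...,0],P[...,1],P[...,2]
C=np.zeros((600,800,3),np.uint8)
ok=(d>0)&(Z>-20)&(Z<260)
r=((1000-X)/1.35).astype(int);c=((480-Y)/1.35).astype(int)
ok&=(r>=0)&(r<600)&(c>=0)&(c<800)
idx=np.argwhere(ok);idx=idx[np.argsort(Z[ok])]
for v,u in idx: C[r[v,u],c[v,u]]=p[v,u]; H[r[v,u],c[v,u]]=Z[v,u]
C=cv2.dilate(C,np.ones((3,3)))
cv2.imwrite("pics/ortho.png",C)
H=cv2.dilate(H,np.ones((3,3)))
cv2.imwrite("pics/orthoh.png",cv2.applyColorMap(np.clip(H,0,250).astype(np.uint8),cv2.COLORMAP_JET))
m=(d>0)&(Z>230)&(X>500)&(X<1200)&(np.abs(Y)<400)
Q=P[m];print(len(Q),Q.min(0),Q.max(0))
for zz in range(230,900,50):
    q=Q[(Q[:,2]>zz)&(Q[:,2]<zz+50)]
    if len(q):print(zz,len(q),np.percentile(q[:,0],[0,5,50]).round())
E
```

```text
40066 [ 672.92473831 -399.9973431   256.33000735] [1083.23248856  399.97934596  766.40290533]
230 1001 [676. 678. 681.]
280 11981 [675. 679. 788.]
330 4571 [691. 704. 816.]
380 1807 [694. 700. 864.]
430 1089 [695. 699. 723.]
480 585 [695. 698. 719.]
530 647 [678. 680. 683.]
580 3553 [673. 675. 678.]
630 4198 [673. 675. 678.]
680 4756 [677. 683. 695.]
730 5878 [707. 714. 788.]
```

View pics/ortho.png

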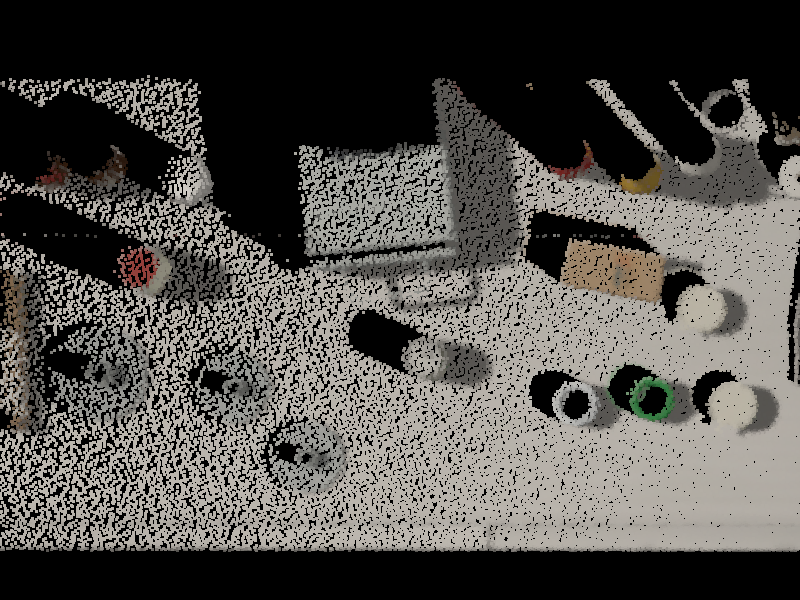

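View pics/orthoh.png

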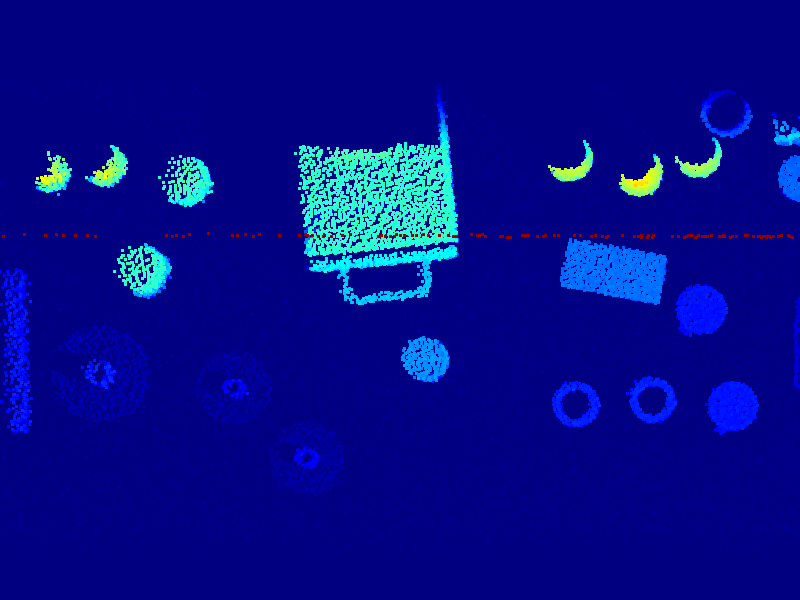

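```bash
python3 - <<'E'
from fit import *
z=np.load("side0.npz");p,d=z["p"],z["d"];P=cloud("side",d)
Q=P[d>0]
def reg(x0,x1,y0,y1,z0,z1):
    return Q[(Q[:,0]>x0)&(Q[:,0]<x1)&(Q[:,1]>y0)&(Q[:,1]<y1)&(Q[:,2]>z0)&(Q[:,2]<z1)]
t=reg(300,450,-200,-50,-20,20);print("table",np.median(t[:,2]),t[:,2].std())
def disc(name,b,zt,r,tol=5):
    q=reg(*b,zt-tol,zt+tol)[:,:2]
    (c,rr)=cv2.minEnclosingCircle(q.astype(np.float32))
    hull=cv2.convexHull(q.astype(np.float32))[:,0]
    print(name,len(q),"enc",np.round(c,1),round(rr,1),"hullfit",circ(hull,r),"median z",np.median(reg(*b,zt-tol,zt+tol)[:,2]))
disc("tin",(470,580,-150,-30,),72,28.5)
disc("ring",(400,520,-350,-250),40,30)
disc("green",(400,520,-450,-355),40,30)
disc("strL",(410,580,270,440),10,65,4)
disc("strM",(420,540,110,230),10,50,4)
disc("strS",(330,440,0,130),10,50,4)
disc("sleeveL",(410,580,270,440),42,17)
disc("sleeveM",(420,540,110,230),42,17,8)
disc("sleeveS",(330,440,0,130),42,17,8)
disc("jar",(580,700,200,340),110,31)
disc("dredger",(700,820,170,280),115,34,8)
disc("tub",(400,500,-560,-470),37,35)
# panel & cabinet tops
q=reg(560,760,-160,80,88,104)
q=reg(640,680,-160,80,90,100);print("paneltop",len(q),q.min(0),q.max(0), cv2.minAreaRect(q[:,:2].astype(np.float32)))
q=reg(600,900,-200,120,105,111);print("cabtop",len(q),cv2.minAreaRect(q[:,:2].astype(np.float32)),q.min(0),q.max(0))
q=reg(590,625,-160,80,70,90);print("bar",len(q),q[:,:2].mean(0),cv2.minAreaRect(q[:,:2].astype(np.float32)),cv2.fitLine(q[:,:2].astype(np.float32),cv2.DIST_L1,0,.01,.01).ravel())
E
python3 - <<'E'
import cv2,numpy as np
p=cv2.imread("pics/side0.png")
c=cv2.resize(p[200:300,290:430],None,fx=5.6,fy=5.6,interpolation=cv2.INTER_CUBIC);cv2.imwrite("pics/pan0.png",c)
E
```

```text
table -0.5957266951839983 2.195622486173265
tin 174 enc [513.4 -92.8] 31.6 hullfit (array([515.63607597, -93.82707955]), np.float64(1.4995973010839898)) median z 69.26942385142974
ring 185 enc [ 455.7 -297.7] 31.2 hullfit (array([ 454.53028538, -297.4621189 ]), np.float64(0.6481889462276516)) median z 38.76889239032141
green 224 enc [ 461.4 -401.2] 31.0 hullfit (array([ 461.11877349, -401.17446939]), np.float64(0.5571195938039897)) median z 38.744916462979006
strL 500 enc [502.2 344.5] 80.2 hullfit (array([495.63605714, 343.16696505]), np.float64(5.063459860602816)) median z 9.889428312556788
strM 280 enc [483.9 156.6] 58.6 hullfit (array([478.07431734, 163.29120361]), np.float64(2.1155293659426206)) median z 8.295857424496546
strS 342 enc [380.3  65.4] 50.9 hullfit (array([380.53203739,  64.96209673]), np.float64(1.1825566220060548)) median z 8.140903865231735
sleeveL 40 enc [462.8 382.5] 67.7 hullfit (array([495.72469315, 348.21716307]), np.float64(23.322454751076343)) median z 40.66997215117908
sleeveM 5 enc [475.9 157.5] 13.2 hullfit (array([470.12316617, 163.33200046]), np.float
[... 505 characters left out ...]
fit (array([ 449.24743717, -508.15386266]), np.float64(1.3204796655071995)) median z 35.575457735275336
paneltop 230 [ 640.13180396 -134.50612857   90.0980198 ] [677.84199748  67.3127993   99.98172395] ((655.571533203125, -34.0780029296875), (28.01795196533203, 201.5257568359375), 4.74091100692749)
cabtop 1437 ((737.08740234375, -29.418190002441406), (147.97918701171875, 204.5448760986328), 5.5656819343566895) [ 655.2753296  -136.25915404  105.0022552 ] [804.73236944  75.99150742 110.99828971]
bar 153 [604.07714416 -42.50881506] ((607.5084228515625, -39.14849090576172), (34.668853759765625, 123.4081802368164), 0.12588538229465485) [ 8.8689663e-02 -9.9605930e-01  5.9867755e+02 -1.8758621e+01]
```

View pics/pan0.png

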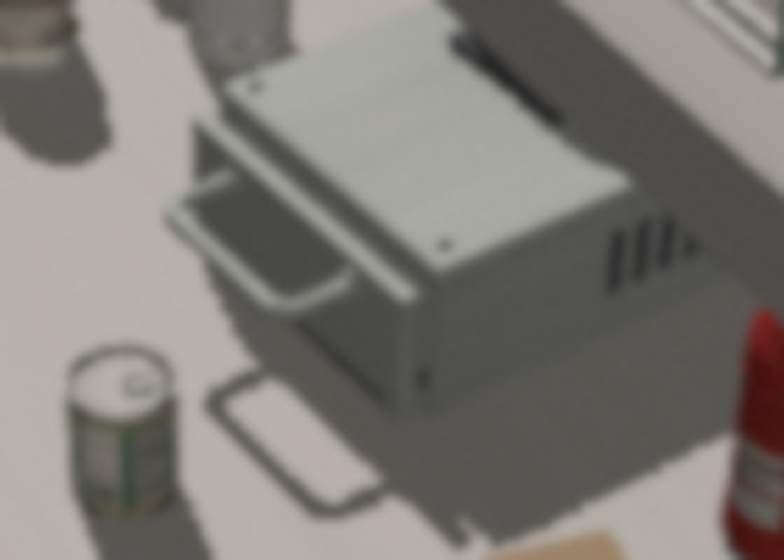

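```bash
cat >> h.py <<'E'
def to(*targets):
    s=sense(); p=s["eef_pos"]; yaw=s["tcp_rot"][2]; c,n=np.cos(yaw),np.sin(yaw)
    from scipy.spatial.transform import Rotation as R
    M=R.from_euler("xyz",s["tcp_rot"]).as_matrix()
    for t in targets:
        e=M.T@(np.array(t[:3])-p)/10
        r=-np.degrees((t[3]-yaw+np.pi/2)%np.pi-np.pi/2) if len(t)>3 else 0
        print(t,"->",e.round(2),"roll",round(r,1),"(alt %.1f)"%(r-180*np.sign(r)))
E
python3 -c "
from h import *
to((515.5,-93.5,300,.089),(515.5,-93.5,200,.089))"
```

```text
(515.5, -93.5, 300, 0.089) -> [-55.81  51.97  10.47] roll 67.3 (alt -112.7)
(515.5, -93.5, 200, 0.089) -> [-55.8   51.97  20.47] roll 67.3 (alt -112.7)
```

```bash
python3 -m creep '100 -55.8 52 10.5 67;100 -55.8 52 10.5 67;100 -55.8 52 10.5 67;100 -55.8 52 10.5 67;100 -55.8 52 10.5 67;100 -55.8 52 10.5 67;100 -55.8 52 10.5 67;100 -55.8 52 10.5 67;100 -55.8 52 10.5 67;100 -55.8 52 10.5 67;100 -55.8 52 10.5 67;100 -55.8 52 10.5 67;100 -55.8 52 10.5 67;100 -55.8 52 10.5 67;100 -55.8 52 10.5 67;100 -55.8 52 10.5 67;100 -55.8 52 10.5 67;100 -55.8 52 10.5 67' 40
python3 -c "
from h import *
to((515.5,-93.5,300,.089),(515.5,-93.5,200,.089))"
```

```text
clock: 1.9
eef_pos: [515.4, -93.5, 299.3]
tcp_rot: [3.141, 0.002, 0.093]
contact_force: [0.1, -0.0, -0.2]
opening: 1.001
(515.5, -93.5, 300, 0.089) -> [ 0.01 -0.   -0.07] roll 0.3 (alt -179.7)
(515.5, -93.5, 200, 0.089) -> [ 0.03 -0.01  9.93] roll 0.3 (alt -179.7)
```

```bash
python3 -m creep '100 0 0 5 0;100 0 0 9.9 0;100 0 0 9.9 0;40 0 0 9.9 0;40 0 0 9.9 0;40 0 0 9.9 0;40 0 0 9.9 0;40 0 0 9.9 0;40 0 0 9.9 0;40 0 0 9.9 0' 40
python3 -c "
from h import *
print(sense()['contact_force'])
to((515.5,-93.5,230),(370,-190,230),(370,-190,202))"
```

```text
clock: 2.9
eef_pos: [516.3, -93.5, 203.0]
tcp_rot: [3.14, -0.002, 0.093]
contact_force: [-0.8, 2.4, 10.9]
opening: 0.662
[-0.83664194  2.44148793 10.88048935]
(515.5, -93.5, 230) -> [-0.07 -0.01 -2.7 ] roll 0 (alt 0.0)
(370, -190, 230) -> [-15.46   8.24  -2.73] roll 0 (alt 0.0)
(370, -190, 202) -> [-15.47   8.24   0.07] roll 0 (alt 0.0)
```

```bash
python3 -m creep '40 0 0 -2 0;40 0 0 -4 0;40 -5 3 -4 0;40 -10 6 -4 0;40 -15.5 8.2 -4 0;40 -15.5 8.2 -4 0;40 -15.5 8.2 -2 0;40 -15.5 8.2 -0.6 0;40 -15.5 8.2 -0.6 0' 40
python3 - <<'E'
from h import *
p,d=grab_frame("side");cv2.imwrite("pics/s1.png",cv2.resize(p[160:400,180:500],None,fx=2.5,fy=2.5));print(sense()['contact_force'])
E
```

```text
clock: 3.8
eef_pos: [369.3, -189.7, 208.9]
tcp_rot: [3.14, -0.002, 0.093]
contact_force: [0.2, -0.4, -1.6]
opening: 0.667
[ 0.34670804 -0.52029703 -1.57816773]
```

View pics/s1.png

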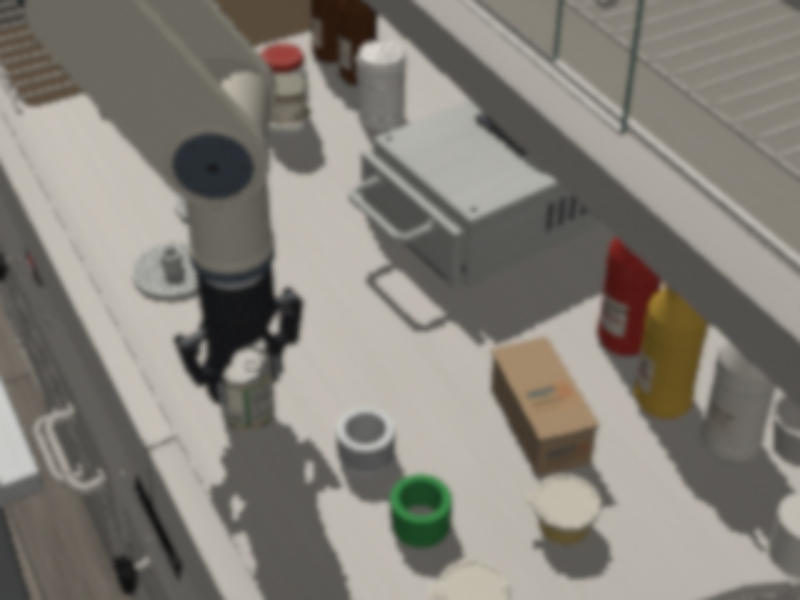

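The tin is held upright at (245,390) in the crop; I'll lower it and release.

```bash
python3 -m creep '40 0 0 0.3 0;40 0 0 0.55 0;40 0 0 0.6 0;40 0 0 0.6 0' 40; python3 -m creep '100 0 0 0 0;100 0 0 0 0;100 0 0 0 0;100 0 0 0 0;100 0 0 -5 0;100 0 0 -9 0;100 0 0 -9 0'
python3 -c "
from h import *
to((602,-38.5,275,.089),(602,-38.5,233,.089))"
```

```text
clock: 4.25
eef_pos: [369.8, -189.7, 203.6]
tcp_rot: [3.14, -0.003, 0.093]
contact_force: [-0.2, 0.4, -2.0]
opening: 0.665
clock: 4.95
eef_pos: [371.1, -190.3, 297.6]
tcp_rot: [3.136, -0.009, 0.093]
contact_force: [-0.5, 0.3, -0.6]
opening: 1.0
(602, -38.5, 275, 0.089) -> [ 24.38 -12.98   2.41] roll 0.2 (alt -179.8)
(602, -38.5, 233, 0.089) -> [ 24.34 -13.     6.61] roll 0.2 (alt -179.8)
```

```bash
python3 -m creep '35 24.4 -13 1 0;35 24.4 -13 1 0;35 24.4 -13 1 0;35 24.4 -13 1 0;35 24.4 -13 1 0;35 24.4 -13 1 0;35 24.4 -13 1 0;35 24.4 -13 2.4 0' 30
python3 - <<'E'
from h import *
p,d=grab_frame("side");cv2.imwrite("pics/s2.png",cv2.resize(p[180:330,270:470],None,fx=4,fy=4,interpolation=2))
to((602,-38.5,275,.089),(602,-38.5,233,.089))
E
```

```text
clock: 5.75
eef_pos: [602.5, -38.0, 275.2]
tcp_rot: [3.136, -0.011, 0.094]
contact_force: [-0.6, -0.5, 0.1]
opening: 0.353
(602, -38.5, 275, 0.089) -> [ 0.13  0.02 -0.3 ] roll 0.3 (alt -179.7)
(602, -38.5, 233, 0.089) -> [ 0.11 -0.01  3.9 ] roll 0.3 (alt -179.7)
```

View pics/s2.png

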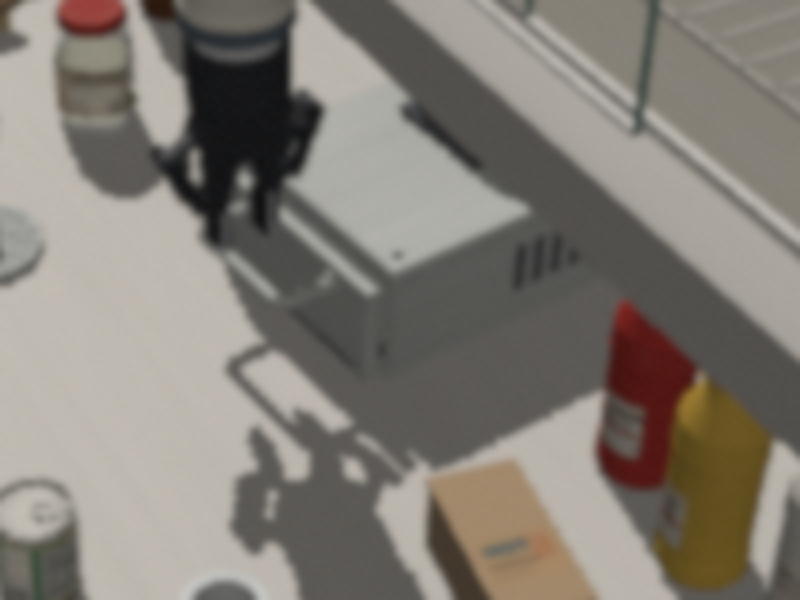

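Tin stands at lower left and the fingers straddle the bar at about (235,240). I'll lower and grip.

```bash
python3 -m creep '35 0 0 1.5 0;35 0 0 3 0;35 0 0 4 0;35 0 0 4 0;0 0 0 4 0;0 0 0 4 0;0 0 0 4 0;0 0 0 4 0;0 0 0 4 0' 30
python3 -c "
from h import *
s=sense();print(s)
to((602-172*.996,-38.5-172*.089,233,.089))"
```

```text
clock: 6.7
eef_pos: [600.9, -38.8, 232.2]
tcp_rot: [3.136, -0.006, 0.094]
contact_force: [-0.9, -3.3, -2.1]
opening: 0.114
{'clock': 6.7, 'qpos': array([-0.06567815,  0.52456401,  1.81012514, -0.0064786 ,  0.79997834,
       -0.15490637]), 'qvel': array([ 1.22065947e-03, -6.72063493e-04, -1.30271850e-03,  7.43095501e-05,
       -7.31138238e-05,  1.37416979e-03]), 'joint_efforts': array([  1.54351227, -64.82338428, -26.61599457,   0.67122716,
        -0.33144476,   0.0961861 ]), 'eef_pos': array([600.93882832, -38.81065022, 232.24879787]), 'tcp_rot': array([ 3.13590323, -0.00610996,  0.09374331]), 'contact_force': array([-0.87188452, -3.25474154, -2.06828676]), 'wrist_torque': array([-0.43202508,  0.15807887,  0.15644898]), 'opening': 0.11428303699663245}
(430.688, -53.808, 233, 0.089) -> [-17.09  -0.1   -0.18] roll 0.3 (alt -179.7)
```

```bash
python3 -m creep '0 -2 0 0 0;0 -4.5 0 0 0;0 -7.5 0 0 0;0 -10.5 0 0 0;0 -13 0 0 0;0 -14.5 0 0 0;0 -14.5 0 0 0' 30
python3 -m creep '0 -0.7 0 0 0;0 -1.3 0 0 0;0 -1.8 0 0 0;0 -2.1 0 0 0;0 -2.1 0 0 0'
```

```text
clock: 7.4
eef_pos: [455.8, -53.6, 232.5]
tcp_rot: [3.133, -0.008, 0.095]
contact_force: [0.3, -12.9, -0.4]
opening: 0.114
clock: 7.9
eef_pos: [436.9, -55.6, 232.7]
tcp_rot: [3.132, -0.015, 0.095]
contact_force: [12.4, -1.6, -16.3]
opening: 0.115
```

```bash
python3 -m creep '0 -0.3 0 0.1 0;0 -0.3 0 0.1 0'
python3 -m creep '35 0.3 0 0.1 0;35 0.3 0 0.1 0;35 0.3 0 0.1 0;35 0.3 0 -3 0;35 0.3 0 -7 0;35 0 0 -12 0'
python3 - <<'E'
from h import *
p,d=grab_frame("side");np.savez("side3.npz",p=p,d=d);cv2.imwrite("pics/s3.png",cv2.resize(p[160:400,180:500],None,fx=2.5,fy=2.5,interpolation=2))
E
```

```text
clock: 8.1
eef_pos: [436.0, -55.7, 232.6]
tcp_rot: [3.132, -0.021, 0.094]
contact_force: [8.4, 2.3, -5.7]
opening: 0.114
clock: 8.7
eef_pos: [432.5, -54.6, 352.7]
tcp_rot: [3.133, -0.017, 0.094]
contact_force: [1.0, 0.4, 0.4]
opening: 0.351
```

View pics/s3.png

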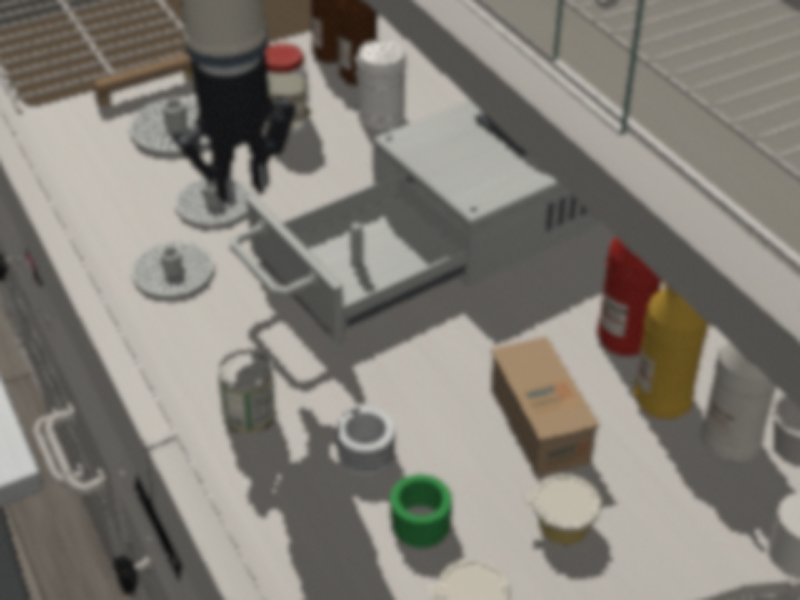

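Run:
```python
from fit import *
z=np.load("side3.npz");p,d=z["p"],z["d"];P=cloud("side",d);Q=P[d>0]
def reg(x0,x1,y0,y1,z0,z1):
    return Q[(Q[:,0]>x0)&(Q[:,0]<x1)&(Q[:,1]>y0)&(Q[:,1]<y1)&(Q[:,2]>z0)&(Q[:,2]<z1)]
q=reg(530,620,-75,-5,28,90)
print(len(q));o=np.argsort(q[:,2]);print(q[o].round(0)[::-1].tolist())
q=reg(470,520,-170,80,88,99);print("paneltop",len(q),q.mean(0),cv2.minAreaRect(q[:,:2].astype(np.float32)),cv2.fitLine(q[:,:2].astype(np.float32),cv2.DIST_L1,0,.01,.01).ravel())
q=reg(400,460,-105,5,68,90);print("bar",len(q),q.mean(0),q.min(0),q.max(0),cv2.fitLine(q[q[:,0]<450][:,:2].astype(np.float32),cv2.DIST_L1,0,.01,.01).ravel())
q=reg(500,640,-150,80,10,26);print("floor z",np.median(q[:,2]))
q=reg(300,450,-240,-140,60,80);print("tin",cv2.minEnclosingCircle(q[:,:2].astype(np.float32)))
```

```text
71
[[577.0, -42.0, 78.0], [570.0, -51.0, 76.0], [579.0, -45.0, 76.0], [574.0, -48.0, 76.0], [574.0, -43.0, 76.0], [576.0, -44.0, 76.0], [573.0, -51.0, 75.0], [580.0, -49.0, 74.0], [579.0, -52.0, 73.0], [578.0, -46.0, 73.0], [573.0, -37.0, 72.0], [574.0, -42.0, 72.0], [578.0, -48.0, 71.0], [570.0, -43.0, 70.0], [568.0, -47.0, 70.0], [574.0, -54.0, 69.0], [572.0, -46.0, 68.0], [575.0, -47.0, 68.0], [578.0, -53.0, 66.0], [573.0, -50.0, 66.0], [578.0, -46.0, 65.0], [571.0, -47.0, 65.0], [581.0, -47.0, 65.0], [572.0, -52.0, 64.0], [569.0, -45.0, 64.0], [571.0, -47.0, 62.0], [575.0, -53.0, 60.0], [577.0, -48.0, 59.0], [580.0, -49.0, 59.0], [573.0, -49.0, 58.0], [579.0, -51.0, 58.0], [569.0, -51.0, 57.0], [569.0, -45.0, 57.0], [572.0, -51.0, 56.0], [571.0, -40.0, 56.0], [572.0, -45.0, 55.0], [579.0, -51.0, 53.0], [576.0, -50.0, 53.0], [575.0, -53.0, 52.0], [568.0, -47.0, 51.0], [571.0, -47.0, 50.0], [571.0, -41.0, 50.0], [567.0, -48.0, 48.0], [575.0, -52.0, 48.0], [568.0, -53.0, 48.0], [570.0, -49.0, 48.0], [578.0, -53.0, 47.0], [573.0, -49.0, 47.0], [580.0, -48.0, 47.0], [571.0, -53.0, 46.
[... 275 characters left out ...]
 -51.0, 34.0], [570.0, -49.0, 32.0], [569.0, -43.0, 32.0], [578.0, -51.0, 31.0], [574.0, -48.0, 30.0], [569.0, -44.0, 29.0], [570.0, -49.0, 29.0], [577.0, -48.0, 29.0], [572.0, -50.0, 28.0]]
paneltop 240 [489.06877319 -58.07339923  94.08141167] ((488.266845703125, -53.630462646484375), (16.95105743408203, 202.1097869873047), 4.869052886962891) [ 1.01937734e-01 -9.94790792e-01  4.93213745e+02 -1.06876335e+02]
bar 125 [440.52979795 -47.32238116  81.01692134] [ 428.7777111  -104.65340256   74.63225108] [457.45655763   1.4845062   87.98210544] [ 5.0736524e-02 -9.9871206e-01  4.4114346e+02 -9.6304070e+01]
floor z 17.687209194555635
tin ((369.8853759765625, -190.1370086669922), 30.406137466430664)
```

Run:
```python
from fit import *
z=np.load("side3.npz");p,d=z["p"],z["d"];P=cloud("side",d);Q=P[d>0]
q=Q[(abs(Q[:,0]-574)<12)&(abs(Q[:,1]+46)<12)&(Q[:,2]>28)&(Q[:,2]<68)];print("post",circ(q[:,:2],8))
z=np.load("side0.npz");p,d=z["p"],z["d"];P=cloud("side",d);Q=P[d>0]
for c in[(494,344),(475,162),(381,65)]:
    q=Q[(np.hypot(Q[:,0]-c[0],Q[:,1]-c[1])<25)&(Q[:,2]>16)&(Q[:,2]<60)]
    s=q[q[:,2]<q[:,2].max()-8]
    print(len(q),q[:,2].max(),np.sort(q[:,2])[-15:].round(),circ(s[:,:2],17),circ(s[:,:2],14))
    q=Q[(np.hypot(Q[:,0]-c[0],Q[:,1]-c[1])<80)&(Q[:,2]>6)&(Q[:,2]<13)]
    print("disc ext",np.percentile(q,[1,99],axis=0)[:,:2].round(), q[:,:2].mean(0))
v0,u0=proj("side",np.array([495,344,20]))[::-1];v0,u0=int(v0),int(u0)
cv2.imwrite("pics/strL.png",cv2.resize(p[v0-35:v0+40,u0-50:u0+50],None,fx=8,fy=8,interpolation=2));print(u0,v0)
```

```text
post (array([576.38417142, -43.10180201]), np.float64(1.814182716733594))
96 45.646693759176856 [42. 42. 42. 42. 42. 42. 42. 43. 43. 43. 43. 43. 44. 44. 46.] (array([496.07769863, 347.14281603]), np.float64(2.455747855394385)) (array([496.2041539 , 344.97997545]), np.float64(2.0482166837264955))
disc ext [[433. 281.]
 [557. 408.]] [492.62204017 337.18266521]
57 38.25305705832193 [31. 31. 32. 32. 32. 33. 33. 34. 34. 34. 34. 34. 35. 37. 38.] (array([486.10418936, 162.57714606]), np.float64(4.159227128018495)) (array([475.22841283, 164.85738933]), np.float64(3.028090646910476))
disc ext [[429. 116.]
 [522. 210.]] [475.15873998 159.75109149]
70 35.44404759040424 [30. 30. 30. 30. 31. 31. 31. 31. 32. 32. 32. 32. 34. 35. 35.] (array([372.18759383,  69.58457518]), np.float64(4.284349738792149)) (array([381.20352171,  66.65874031]), np.float64(2.7517963637599125))
disc ext [[336.  18.]
 [427. 109.]] [380.54712552  61.41789022]
249 207
```

View pics/strL.png

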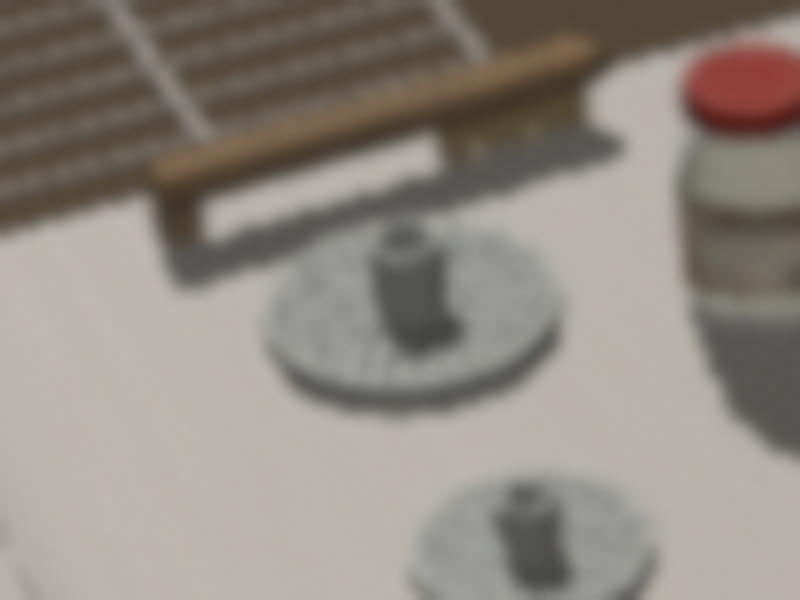

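```bash
cat >> h.py <<'E'
def gp(*targets):
    "targets are grasp-point x,y and TCP-equivalent z"
    from scipy.spatial.transform import Rotation as R
    s=sense(); M=R.from_euler("xyz",s["tcp_rot"]).as_matrix(); yaw=s["tcp_rot"][2]
    g=s["eef_pos"]+M@[0,0,155]; print("gp",g.round(1),"rot",s["tcp_rot"].round(3))
    for t in targets:
        e=M.T@(np.array([t[0],t[1],t[2]-155])-g)/10
        r=-np.degrees((t[3]-yaw+np.pi)%(2*np.pi)-np.pi) if len(t)>3 else 0
        print(t,"->",e.round(2),"roll",round(r,1))
E
python3 -c "
from h import *
gp((495.5,345,260,.094),(495.5,345,190,.094))"
```

```text
gp [438.6 -56.2 205.5] rot [ 3.131 -0.027  0.094]
(495.5, 345, 260, 0.094) -> [  9.16 -39.52   9.87] roll 0.0
(495.5, 345, 190, 0.094) -> [  8.97 -39.59  16.87] roll 0.0
```

```bash
python3 -m creep '100 9.2 -39.5 2 0;100 9.2 -39.5 2 0;100 9.2 -39.5 2 0;100 9.2 -39.5 2 0;100 9.2 -39.5 2 0;100 9.2 -39.5 2 0;100 9.2 -39.5 6 0;100 9.2 -39.5 10 0;100 9.2 -39.5 10 0;100 9.2 -39.5 10 0;100 9.2 -39.5 10 0;100 9.2 -39.5 10 0' 30
python3 -c "
from h import *
gp((495.5,345,260,.094),(495.5,345,190,.094))"
```

```text
clock: 9.95
eef_pos: [491.6, 345.4, 259.6]
tcp_rot: [3.131, -0.028, 0.094]
contact_force: [0.2, -1.2, 0.3]
opening: 0.999
gp [496.  344.1 104.6] rot [ 3.131 -0.028  0.094]
(495.5, 345, 260, 0.094) -> [-0.04 -0.09 -0.04] roll -0.0
(495.5, 345, 190, 0.094) -> [-0.24 -0.17  6.96] roll -0.0
```

```bash
python3 -m creep '100 -0.1 -0.1 3.5 0;100 -0.2 -0.2 7 0;100 -0.2 -0.2 7 0;25 -0.2 -0.2 7 0;25 -0.2 -0.2 7 0;25 -0.2 -0.2 7 0;25 -0.2 -0.2 7 0;25 -0.2 -0.2 7 0;25 -0.2 -0.2 7 0' 20
python3 -c "
from h import *
p,d=grab_frame('side');cv2.imwrite('pics/s4.png',cv2.resize(p[160:260,180:320],None,fx=5.6,fy=5.6,interpolation=2))
gp((495.5,345,190,.094))"
```

```text
clock: 10.85
eef_pos: [491.9, 346.9, 191.4]
tcp_rot: [3.131, -0.029, 0.094]
contact_force: [-1.9, -3.0, 9.3]
opening: 0.387
gp [496.6 345.8  36.5] rot [ 3.131 -0.029  0.094]
(495.5, 345, 190, 0.094) -> [-0.12  0.07  0.14] roll 0.0
```

View pics/s4.png

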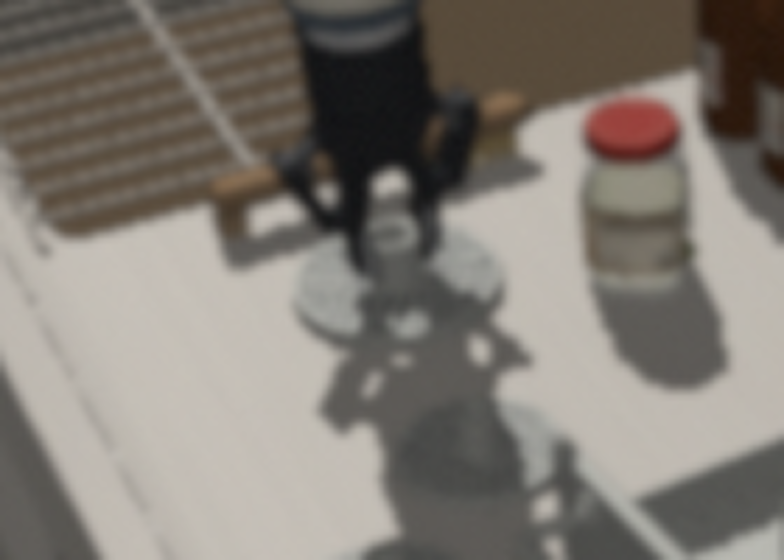

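```bash
python3 -m creep '60 0 0 0 0;60 0 0 0 0;60 0 0 0 -8;60 0 0 0 -16;60 0 0 0 -24;60 0 0 0 -32;60 0 0 0 -40;60 0 0 0 -48;60 0 0 0 -56;60 0 0 0 -64;60 0 0 0 -72;60 0 0 0 -80;60 0 0 0 -88;60 0 0 0 -90;25 0 0 0 -90;25 0 0 0 -90;25 0 0 0 -90;25 0 0 0 -90;25 0 0 0 -90' 40
python3 -m creep '20 0 0 0 0;20 0 0 0 0' 60
python3 -c "
from h import *
gp((495.5,345,190),(495.5,345,290),(575.5,-44,300),(575.5,-44,245),(575.5,-44,215))"
```

```text
clock: 12.8
eef_pos: [492.0, 347.1, 191.8]
tcp_rot: [3.112, 0.01, 1.664]
contact_force: [-1.8, 0.3, 6.3]
opening: 0.382
clock: 13.0
eef_pos: [491.9, 347.1, 191.9]
tcp_rot: [3.112, 0.01, 1.663]
contact_force: [-1.4, -0.5, 5.3]
opening: 0.371
gp [496.7 346.1  37. ] rot [3.112 0.01  1.663]
(495.5, 345, 190) -> [-0.09 -0.13  0.2 ] roll 0
(495.5, 345, 290) -> [-0.19  0.16 -9.8 ] roll 0
(575.5, -44, 300) -> [-39.67   4.56 -10.29] roll 0
(575.5, -44, 245) -> [-39.62   4.39  -4.79] roll 0
(575.5, -44, 215) -> [-39.59   4.31  -1.79] roll 0
```

```bash
python3 -m creep '20 0 0 -2 0;20 -0.2 0 -5 0;20 -0.4 0 -8 0;20 -3 0.3 -11 0;20 -7 0.8 -11 0;20 -11.5 1.3 -11 0;20 -16 1.8 -11 0;20 -20.5 2.3 -11 0;20 -25 2.9 -11 0;20 -29.5 3.4 -11 0;20 -34 3.9 -11 0;20 -37.5 4.3 -11 0;20 -39.5 4.6 -11 0;20 -39.7 4.6 -10 0;20 -39.7 4.6 -10 0;20 -39.7 4.6 -10 0' 60
python3 - <<'E'
from h import *
p,d=grab_frame("side");np.savez("side5.npz",p=p,d=d);cv2.imwrite("pics/s5.png",cv2.resize(p[170:320,250:450],None,fx=4,fy=4,interpolation=2))
gp((575.5,-44,270),(575.5,-44,245),(575.5,-44,210))
E
```

```text
clock: 14.6
eef_pos: [570.6, -42.5, 296.2]
tcp_rot: [3.114, 0.009, 1.663]
contact_force: [-0.0, -0.6, -2.5]
opening: 0.37
gp [575.4 -43.3 141.7] rot [3.113 0.009 1.664]
(575.5, -44, 270) -> [-0.05 -0.08  2.66] roll 0
(575.5, -44, 245) -> [-0.03 -0.15  5.16] roll 0
(575.5, -44, 210) -> [ 0.01 -0.25  8.66] roll 0
```

View pics/s5.png

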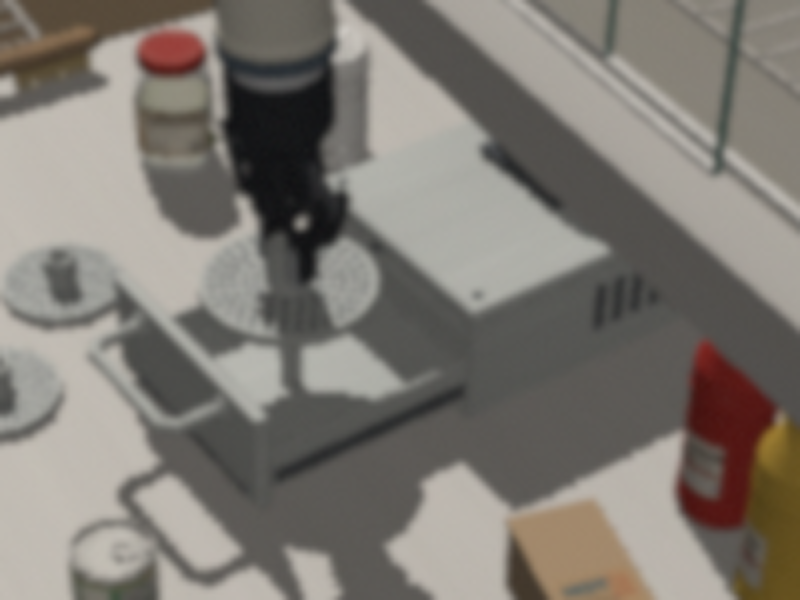

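The strainer hangs level over the post at about (290,290), with the post's lower part visible under it. I'll check the disc centre in depth.

Run:
```python
from fit import *
z=np.load("side5.npz");d=z["d"];P=cloud("side",d);Q=P[d>0]
q=Q[(np.hypot(Q[:,0]-575,Q[:,1]+44)<74)&(Q[:,2]>98)&(Q[:,2]<128)]
h=cv2.convexHull(q[:,:2].astype(np.float32))[:,0]
A=np.c_[q[:,:2]-[575,-44],np.ones(len(q))];print(len(q),np.linalg.lstsq(A,q[:,2],rcond=None)[0])
print(circ(h,65),q.min(0),q.max(0)); print(np.percentile(q,[2,98],axis=0).mean(0))
```

```text
886 [5.57152558e-03 1.80572770e-02 1.13676914e+02]
(array([574.30354924, -45.4319835 ]), np.float64(0.9940768379026378)) [ 509.32246006 -112.18414981   99.8884417 ] [638.68572915  22.78725399 127.94651117]
[573.34574089 -47.80923952 113.22585074]
```

```bash
python3 -m creep '20 0 -0.1 1.2 0;20 0 -0.1 2.4 0;20 0 -0.1 3.4 0;20 0 -0.1 4.4 0;20 0 -0.1 4.4 0' 60
python3 -c "
from h import *
gp((575.5,-44,210))"
```

```text
clock: 15.15
eef_pos: [570.5, -42.5, 250.6]
tcp_rot: [3.116, 0.009, 1.664]
contact_force: [0.2, -0.2, -3.2]
opening: 0.371
gp [574.6 -43.4  95.7] rot [3.116 0.009 1.664]
(575.5, -44, 210) -> [-0.03 -0.02  4.07] roll 0
```

```bash
python3 -m creep '20 0 0 1 0;20 0 0 2 0;20 0 0 3 0;20 0 0 3.7 0;20 0 0 4.0 0;20 0 0 4.1 0;20 0 0 4.1 0' 60
python3 - <<'E'
from h import *
p,d=grab_frame("side");cv2.imwrite("pics/s6.png",cv2.resize(p[170:320,250:450],None,fx=4,fy=4,interpolation=2))
gp((575.5,-44,210))
E
```

```text
clock: 15.85
eef_pos: [571.9, -42.7, 210.0]
tcp_rot: [3.115, 0.009, 1.664]
contact_force: [0.3, 0.7, -0.0]
opening: 0.375
gp [576.1 -43.7  55. ] rot [3.115 0.009 1.664]
(575.5, -44, 210) -> [-0.03 -0.07  0.  ] roll 0
```

View pics/s6.png

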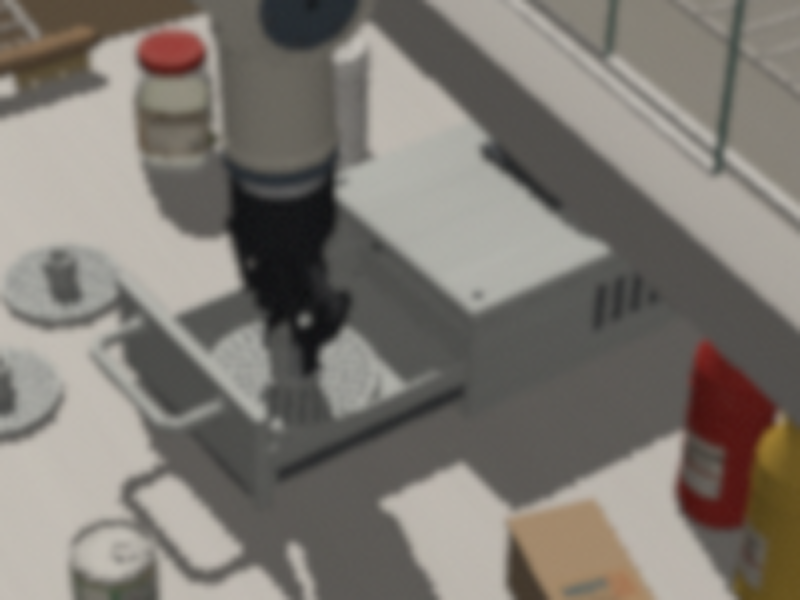

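```bash
python3 -m creep '65 0 0 0 0;65 0 0 0 0;65 0 0 0 0;65 0 0 -3 0;65 0 0 -7 0;65 0 0 -11 0;65 0 0 -13 0;65 0 0 -13 0'
python3 - <<'E'
from h import *
p,d=grab_frame("side");np.savez("side7.npz",p=p,d=d);cv2.imwrite("pics/s7.png",cv2.resize(p[170:320,250:450],None,fx=4,fy=4,interpolation=2))
gp((454.8,-297.5,260),(454.8,-297.5,180))
E
```

```text
clock: 16.7
eef_pos: [569.4, -42.0, 343.4]
tcp_rot: [3.109, 0.01, 1.664]
contact_force: [-0.3, -1.0, -0.2]
opening: 0.652
gp [573.4 -43.  186.4] rot [3.112 0.009 1.664]
(454.8, -297.5, 260) -> [-24.16 -14.42   7.94] roll 0
(454.8, -297.5, 180) -> [-24.09 -14.66  15.94] roll 0
```

View pics/s7.png

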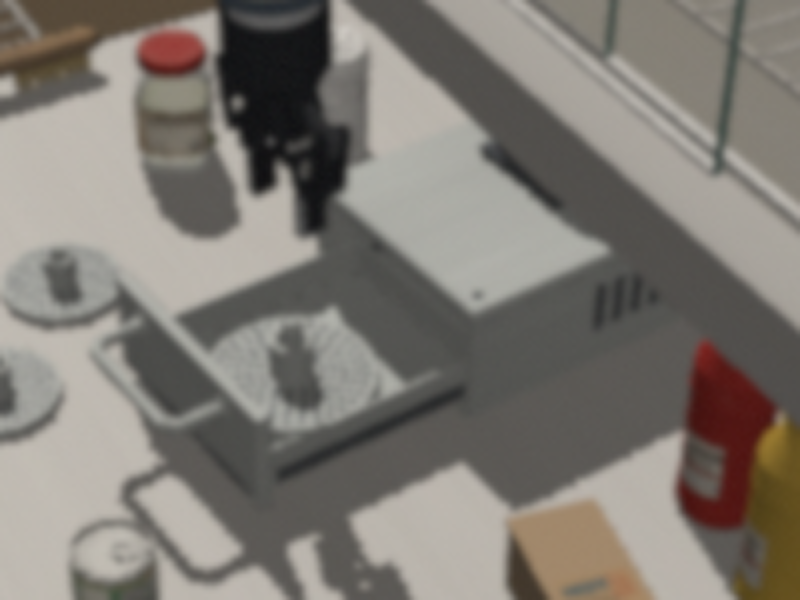

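```bash
python3 - <<'E'
from fit import *
z=np.load("side7.npz");d=z["d"];P=cloud("side",d);Q=P[d>0]
q=Q[(np.hypot(Q[:,0]-575,Q[:,1]+44)<68)&(np.hypot(Q[:,0]-575,Q[:,1]+44)>28)&(Q[:,2]>23)&(Q[:,2]<40)]
A=np.c_[q[:,:2]-[575,-44],np.ones(len(q))];print(len(q),np.linalg.lstsq(A,q[:,2],rcond=None)[0],np.median(q[:,2]))
s=Q[(np.hypot(Q[:,0]-575,Q[:,1]+44)<24)&(Q[:,2]>34)&(Q[:,2]<57)];print("sleeve",circ(s[:,:2],17))
E
python3 -m creep '100 -24.2 -14.4 2 0;100 -24.2 -14.4 2 0;100 -24.2 -14.4 2 0;100 -24.2 -14.4 2 0;100 -24.2 -14.4 4 0;100 -24.2 -14.4 8 0;100 -24.2 -14.4 8 0;100 -24.2 -14.4 8 0;100 -24.2 -14.4 8 0' 25
python3 - <<'E'
from h import *
gp((454.8,-297.5,180))
E
```

```text
574 [-4.99083174e-04 -2.51937955e-03  2.76247611e+01] 27.614706146926267
sleeve (array([576.98636067, -43.34396278]), np.float64(2.0393296262983553))
clock: 17.65
eef_pos: [450.8, -296.2, 259.3]
tcp_rot: [3.112, 0.008, 1.664]
contact_force: [-0.3, -0.2, 0.4]
opening: 0.999
gp [ 455.4 -297.1  104.3] rot [3.112 0.008 1.664]
(454.8, -297.5, 180) -> [ 0.03 -0.29  7.93] roll 0
```

```bash
python3 -m creep '100 0 -0.1 4 0;100 0 -0.3 7.9 0;100 0 -0.3 7.9 0;45 0 -0.3 7.9 0;45 0 -0.3 7.9 0;45 0 -0.3 7.9 0;45 0 -0.3 7.9 0;45 0 -0.3 7.9 0' 20
python3 -m creep '95 0 0 0 0;95 0 0 0 0;95 0 0 0 8;95 0 0 0 16;95 0 0 0 24;95 0 0 0 32;95 0 0 0 40;95 0 0 0 48;95 0 0 0 56;95 0 0 0 64;95 0 0 0 72;95 0 0 0 80;95 0 0 0 88;95 0 0 0 90;45 0 0 0 90;45 0 0 0 90;45 0 0 0 90;45 0 0 0 90;45 0 0 0 90' 40
python3 -m creep '45 0 0 0 0;45 0 0 0 0' 60
python3 -c "
from h import *
gp((576.3,-43.7,300),(576.3,-43.7,235))"
```

```text
clock: 18.45
eef_pos: [451.1, -296.9, 182.6]
tcp_rot: [3.109, 0.01, 1.664]
contact_force: [0.3, 6.2, 8.7]
opening: 0.706
clock: 20.35
eef_pos: [451.1, -297.1, 183.3]
tcp_rot: [3.131, -0.032, 0.095]
contact_force: [-2.3, 0.4, 7.7]
opening: 0.675
clock: 20.55
eef_pos: [451.1, -297.1, 183.5]
tcp_rot: [3.131, -0.032, 0.096]
contact_force: [-2.1, 0.6, 3.1]
opening: 0.672
gp [ 456.2 -298.2   28.6] rot [ 3.131 -0.032  0.096]
(576.3, -43.7, 300) -> [ 14.76 -24.07 -11.42] roll 0
(576.3, -43.7, 235) -> [ 14.55 -24.14  -4.93] roll 0
```

```bash
python3 -m creep '45 0 0 -3 0;45 0 0 -7 0;45 0.1 0 -11 0;45 2 -3.5 -12 0;45 4 -7 -12 0;45 6.5 -11 -12 0;45 9 -15 -12 0;45 11.5 -19 -12 0;45 13.5 -22.5 -12 0;45 14.8 -24 -11.5 0;45 14.8 -24.1 -9 0;45 14.7 -24.1 -9 0;45 14.7 -24.1 -9 0;45 14.7 -24.1 -9 0' 60
python3 - <<'E'
from fit import *
p,d=grab_frame("side");np.savez("side8.npz",p=p,d=d);cv2.imwrite("pics/s8.png",cv2.resize(p[190:310,270:430],None,fx=5,fy=5,interpolation=2))
gp((576.3,-43.7,250),(576.3,-43.7,211))
P=cloud("side",d);Q=P[d>0]
q=Q[(np.hypot(Q[:,0]-576,Q[:,1]+44)<40)&(Q[:,2]>115)&(Q[:,2]<126)];print(len(q),cv2.minEnclosingCircle(q[:,:2].astype(np.float32)))
E
```

```text
clock: 21.95
eef_pos: [571.3, -43.1, 276.3]
tcp_rot: [3.131, -0.032, 0.095]
contact_force: [-0.4, -0.1, -3.4]
opening: 0.672
gp [576.7 -44.3 121.6] rot [ 3.131 -0.033  0.095]
(576.3, -43.7, 250) -> [-0.13 -0.09  2.66] roll 0
(576.3, -43.7, 211) -> [-0.26 -0.13  6.55] roll 0
109 ((575.1251220703125, -45.46400833129883), 38.938873291015625)
```

View pics/s8.png

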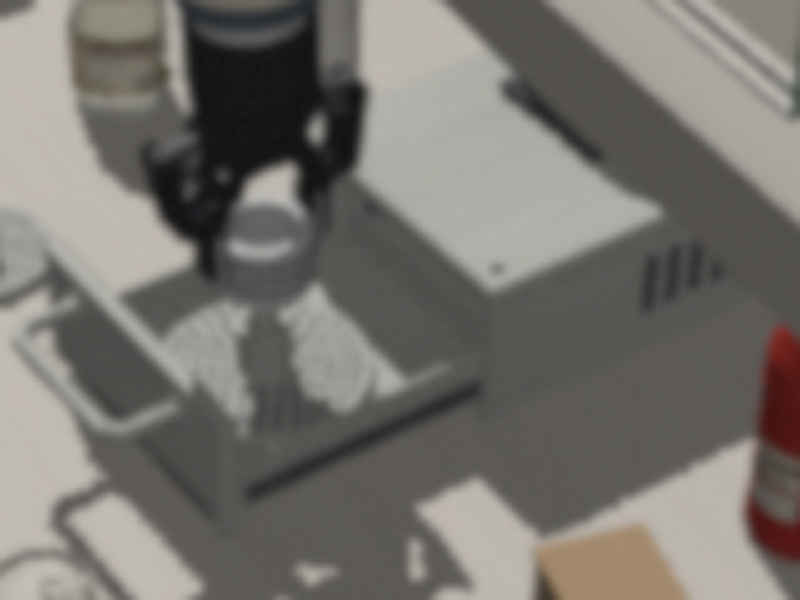

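Run:
```python
from fit import *
z=np.load("side8.npz");p,d=z["p"],z["d"];P=cloud("side",d)
f,cx,cy,T=cam("side")
# ring pixels: crop scale5 origin(270,190): wall x 222..305,y 245..295
m=np.zeros(d.shape,bool);m[190+48:190+59,270+45:270+61]=1
q=P[m&(d>0)];q=q[(q[:,2]>92)&(q[:,2]<135)&(np.hypot(q[:,0]-576,q[:,1]+44)<45)];print(len(q),circ(q[:,:2],30),q[:,2].min(),q[:,2].max())
m[:]=0;m[190+39:190+62,270+42:270+66]=1
q=P[m&(d>0)];g=p[m&(d>0)].astype(int).mean(1);k=(g>70)&(np.hypot(q[:,0]-576,q[:,1]+44)<36)&(q[:,2]>90);q=q[k]
print(len(q),q.min(0),q.max(0))
```

```text
172 (array([576.50874235, -43.15166429]), np.float64(2.746004907258129)) 97.325362474587 134.95794129205876
378 [543.99383937 -76.90136446  90.7339202 ] [609.57195582 -15.74576435 171.03791973]
```

```bash
python3 -m creep '45 0 0 1 0;45 0 0 2 0;45 -0.1 0 3 0;45 -0.1 -0.1 4 0;45 -0.1 -0.1 4 0' 60
python3 -c "
from h import *
gp((576.3,-43.7,211))"
```

```text
clock: 22.5
eef_pos: [570.9, -42.4, 234.5]
tcp_rot: [3.132, -0.03, 0.095]
contact_force: [0.0, -0.1, -5.1]
opening: 0.673
gp [575.7 -43.5  79.6] rot [ 3.132 -0.03   0.095]
(576.3, -43.7, 211) -> [-0.01  0.    2.36] roll 0
```

Past the sleeve top without contact; I'll continue down.

```bash
python3 -m creep '45 0 0 0.8 0;45 0 0 1.5 0;45 0 0 2.1 0;45 0 0 2.3 0;45 0 0 2.3 0' 60
python3 -c "
from h import *
print(sense()['contact_force'],sense()['eef_pos'])"
```

```text
clock: 23.0
eef_pos: [571.9, -42.5, 211.6]
tcp_rot: [3.132, -0.03, 0.095]
contact_force: [-1.0, -0.4, -4.2]
opening: 0.673
[-0.97748082 -0.38924462 -4.20331403] [571.92411707 -42.51440094 211.59080621]
```

```bash
python3 -m creep '95 0 0 0.1 0;95 0 0 0 0;95 0 0 0 0;95 0 0 0 0;95 0 0 -3 0;95 0 0 -7 0;95 0 0 -11 0;95 0 0 -14 0;95 0 0 -14 0'
python3 - <<'E'
from fit import *
p,d=grab_frame("side");np.savez("side9.npz",p=p,d=d);cv2.imwrite("pics/s9.png",cv2.resize(p[190:310,270:430],None,fx=5,fy=5,interpolation=2))
P=cloud("side",d);Q=P[d>0]
q=Q[(np.hypot(Q[:,0]-576,Q[:,1]+44)<35)&(np.hypot(Q[:,0]-576,Q[:,1]+44)>19)&(Q[:,2]>62)&(Q[:,2]<76)]
A=np.c_[q[:,:2]-[576,-44],np.ones(len(q))];print(len(q),np.linalg.lstsq(A,q[:,2],rcond=None)[0],np.median(q[:,2]),cv2.minEnclosingCircle(q[:,:2].astype(np.float32)))
q=Q[(Q[:,0]>470)&(Q[:,0]<520)&(Q[:,1]>-170)&(Q[:,1]<80)&(Q[:,2]>88)&(Q[:,2]<99)];print("panel",q.mean(0))
gp((425,-56,330))
E
```

```text
clock: 23.9
eef_pos: [568.9, -41.6, 356.2]
tcp_rot: [3.13, -0.038, 0.095]
contact_force: [0.5, -1.1, -0.1]
opening: 0.949
145 [-5.72275505e-03  5.90811093e-03  6.67453608e+01] 66.8444445328895 ((577.1814575195312, -44.72426986694336), 32.02626419067383)
panel [490.87273884 -59.70978933  94.19559144]
gp [573.7 -42.7 199. ] rot [ 3.131 -0.035  0.095]
(425, -56, 330) -> [-15.01  -0.11   1.87] roll 0
```

View pics/s9.png

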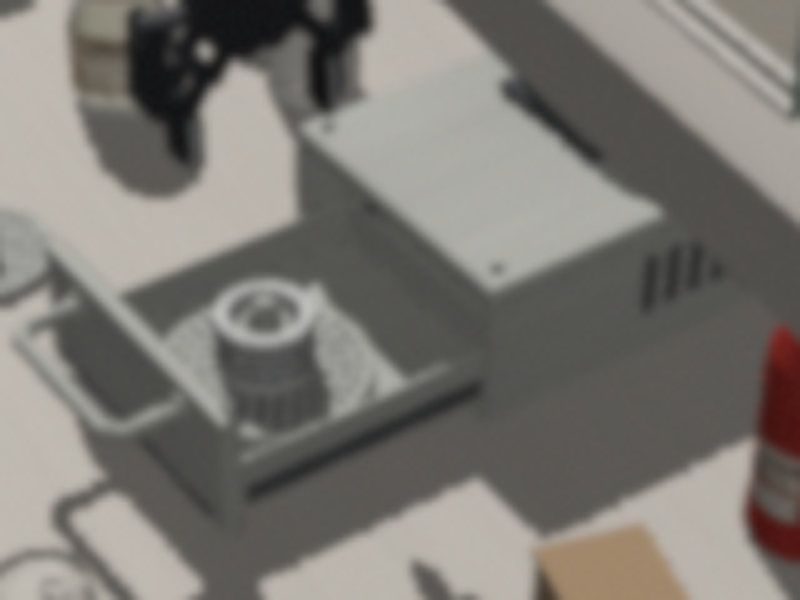

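Ring top is flat at about 67 mm over the worktop, seated. Now to close the pan by the bar.

```bash
python3 -m creep '35 -4 0 1 0;35 -9 0 1 0;35 -13 0 1 0;35 -13.6 -0.1 3 0;35 -13.6 -0.1 5 0;35 -13.6 -0.1 5 0;35 -13.6 -0.1 5 0' 30
python3 - <<'E'
from h import *
p,d=grab_frame("side");cv2.imwrite("pics/s10.png",cv2.resize(p[190:310,240:400],None,fx=5,fy=5,interpolation=2))
gp((438.5,-56,275),(438.5,-56,233))
E
```

```text
clock: 24.65
eef_pos: [434.4, -53.8, 298.6]
tcp_rot: [3.131, -0.033, 0.095]
contact_force: [-1.0, -0.3, 0.0]
opening: 0.352
gp [440.3 -55.  144.2] rot [ 3.131 -0.034  0.095]
(438.5, -56, 275) -> [-0.27  0.06  2.42] roll 0
(438.5, -56, 233) -> [-0.41  0.01  6.61] roll 0
```

View pics/s10.png

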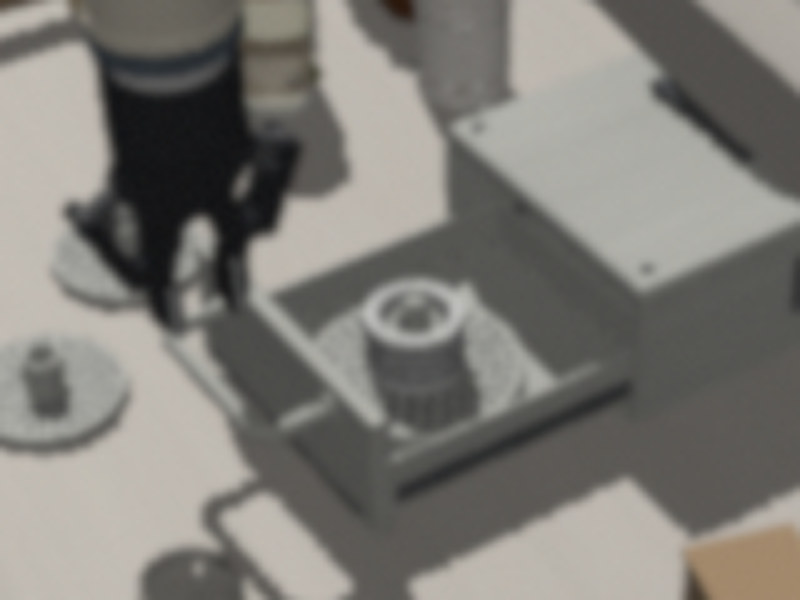

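```bash
python3 -m creep '35 -0.2 0 2 0;35 -0.3 0 4 0;35 -0.4 0 5.5 0;35 -0.4 0 6.5 0;35 -0.4 0 6.5 0;0 -0.4 0 6.5 0;0 -0.4 0 6.5 0;0 -0.4 0 6.5 0;0 -0.4 0 6.5 0' 30
python3 - <<'E'
from h import *
gp((438.5,-56,233))
E
```

```text
clock: 25.6
eef_pos: [433.7, -54.8, 234.8]
tcp_rot: [3.13, -0.036, 0.095]
contact_force: [1.4, 0.3, 5.3]
opening: 0.114
gp [439.5 -56.   79.9] rot [ 3.13  -0.036  0.095]
(438.5, -56, 233) -> [-0.11 -0.01  0.19] roll 0
```

```bash
python3 -m creep '0 1.5 0 0.05 0;0 4 0 0.15 0;0 7 0 0.25 0;0 10 0 0.35 0;0 13 -0.1 0.45 0;0 15 -0.1 0.55 0;0 15.5 -0.1 0.55 0;0 15.5 -0.1 0.55 0' 30
python3 -m creep '0 0.6 0 0 0;0 1.1 0 0 0;0 1.5 0 0 0;0 1.7 0 0 0;0 1.8 0 0 0;0 1.8 0 0 0'
```

```text
clock: 26.4
eef_pos: [588.6, -38.6, 234.9]
tcp_rot: [3.131, -0.037, 0.095]
contact_force: [0.4, 4.6, 0.9]
opening: 0.112
clock: 27.0
eef_pos: [603.9, -37.1, 234.9]
tcp_rot: [3.132, -0.029, 0.095]
contact_force: [-13.3, 0.6, 7.8]
opening: 0.117
```

```bash
python3 -m creep '0 0.4 0 0 0;0 0.4 0 0 0'
python3 -m creep '35 0 0 0 0;35 0 0 0 0;35 0 0 0 0;35 -0.1 0 -3 0;35 -0.2 0 -6 0;35 -5 0 -8 0;35 -10 0 -8 0;35 -15 0 -8 0;35 -20 5 -10 0;35 -22 10 -10 0;35 -22 13 -10 0;35 -22 15 -10 0;35 -22 15 -10 0'
python3 - <<'E'
from fit import *
for n in("side",):
    p,d=grab_frame(n);np.savez("side11.npz",p=p,d=d);cv2.imwrite("pics/s11.png",cv2.resize(p[160:400,180:500],None,fx=2.5,fy=2.5,interpolation=2))
    cv2.imwrite("pics/s11c.png",cv2.resize(p[200:300,290:430],None,fx=5.6,fy=5.6,interpolation=2))
P=cloud("side",d);Q=P[d>0]
q=Q[(Q[:,0]>620)&(Q[:,0]<690)&(Q[:,1]>-140)&(Q[:,1]<75)&(Q[:,2]>88)&(Q[:,2]<99)]
r=cv2.minAreaRect(q[:,:2].astype(np.float32));print("panel",len(q),q.mean(0),r)
E
```

```text
clock: 27.2
eef_pos: [605.2, -37.0, 234.9]
tcp_rot: [3.132, -0.021, 0.095]
contact_force: [-15.9, 0.2, 13.7]
opening: 0.115
clock: 28.5
eef_pos: [398.8, -209.5, 332.5]
tcp_rot: [3.13, -0.023, 0.092]
contact_force: [-0.1, 0.1, 0.1]
opening: 0.351
panel 266 [660.75728355 -48.08242624  94.23341404] ((659.001953125, -36.042388916015625), (29.835472106933594, 206.2936248779297), 7.996246814727783)
```

View pics/s11.png

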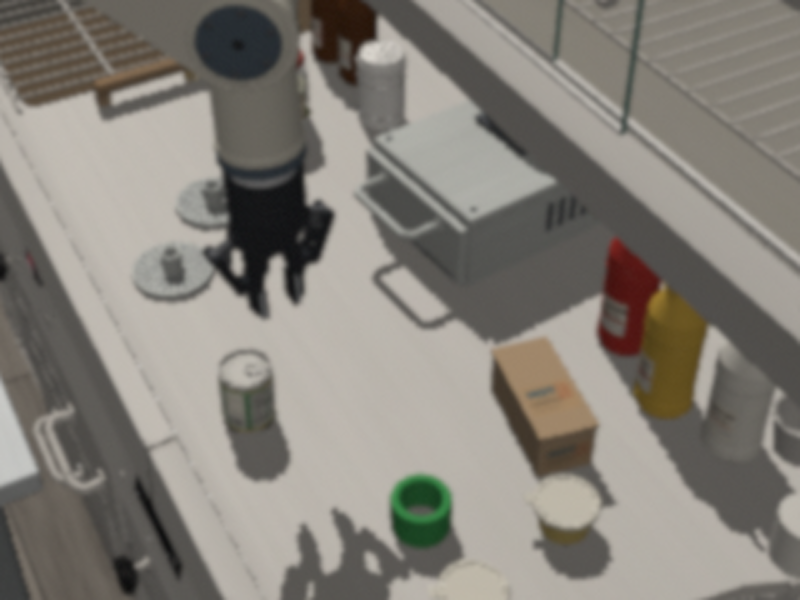

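View pics/s11c.png

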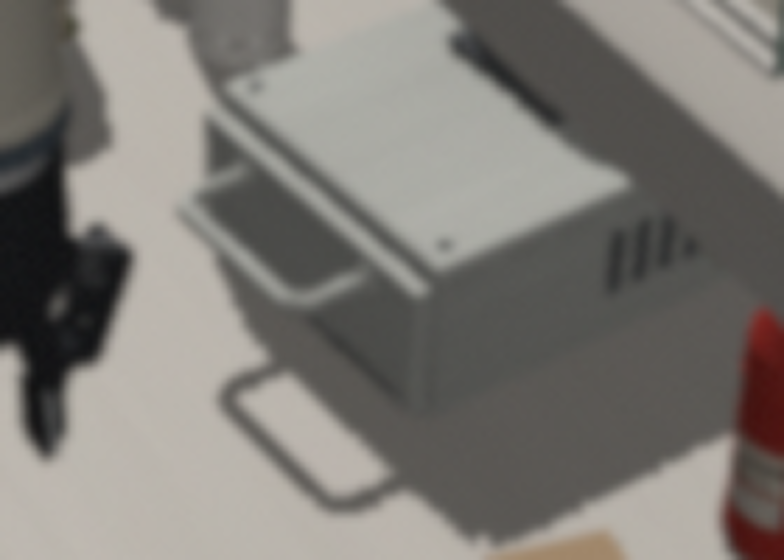

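The panel lies flush on the cabinet edge at about (420,400) in the crop. The tin stands upright, nothing else has shifted and the gripper is clear, so I'm handing in.

```bash
python3 -c "
from h import *
print(sense()['contact_force'],sense()['clock']);print(sign_off())"
```

```text
[ 0.03332591  0.11591873 -0.53023976] 28.55
the job is handed in; nothing more can be done
None
```

The oil filter is ready, and I handed the job in at 28.6 s with the gripper clear of everything.

- **Tin:** it was what stood in front of the pan. I moved it to about (370, -190) and it stands upright there.
- **Pan out:** it started about 5 mm ajar. I pulled it out to its stop, about 165 mm of travel, where it resisted further pull.
- **Strainer:** I threaded the largest plate down the standpipe. Its top read 27.6 mm and level, against 28 mm expected.
- **Hold-down ring:** I put the grey ring over the sleeve. Its top read 66.8 mm and level, against 68 mm expected, which is within camera error. I left the green look-alike alone.
- **Pan shut:** I pushed it about 170 mm until it resisted with about 16 N. The last picture shows the panel lying against the cabinet front, with the other things in view where they stood.

**Checks that were poor:**
- The "top" camera was blocked and showed only grey, so every check is from the side view.
- The depth fit of the closed panel was noisy, so the shut position rests on the push distance, the resisting force and the picture.
- The ring gripped about 3 mm narrower than its listed width. It still went down without contact.
- The tool leaned about 2° by the end, which I corrected for.

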